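# Press together a driftwood slat tree

### The arm

A 6-joint arm with a two-finger parallel gripper is mounted at the origin on the work surface. World frame = base frame: x ahead of the robot, y to its left, z up, the work surface at z = 0. Lengths are in m, angles in rad, forces in N, time in s.
With the tool pointing down it reaches from about 0.375 to 0.9 m from the base axis. Payload 3.1 kg.
Tool frame: the origin (TCP) lies midway between the tips of the shut fingers; the grasp point (between the pads) lies 19 mm behind it; x points along the fingers, y is the direction in which the jaws open and shut, and the axes are right-handed (so a half turn about x gives the same grasp; the last joint's range is limited). The gripper opens to 87 mm and grips with 3 to 60 N. Pads are 19 mm wide; open, the fingers measure 117 mm over their backs; the gripper's body (75 mm by 190 mm) begins 51 mm behind the grasp point.
Start: joints at [-1.407, 0.527, 1.433, -0, 1.181, -0.178], TCP at [0.21, -0.589, 0.223] pointing down, gripper open.
Joint ranges: [-3.08, 3.08], [-0.75, 2.2], [0.22, 2.44], [-1.43, 4.57], [0, 2.65], [-2.85, 2.85]. Speed limits (rad/s): [2.79, 2.79, 3.14, 3.14, 3.14, 3.14].

### API

Orientations are given as a unit quaternion [x, y, z, w].
In Python, from rig import get_obs, imaging, robot gives the robot as it stands.
- The arm moves only by the shell command python3 -m inch 'ROWS' [FORCE]. ROWS is JSON, a list of rows, each a list of 3 entries, a list of its own where there are three numbers: the finger opening in mm, from 0 to 87, then the shift along the tool's x, y, z in mm, then the turn, a rotation vector about the tool's x, y, z in degrees. In form: [[grip, [dx, dy, dz], [wx, wy, wz]], ...]. A call has 1 to 12 rows; each row shifts and turns the pose as measured when the row begins, along the tool's axes as they then stand; what a row does not reach is not made up. A row lasts 1/8 s, in which the tool goes at most 62.5 mm and 10.7 degrees, less where a joint would pass 70% of its speed; a pose out of reach is approached as far as the arm can. A call with a gripper value outside its range is refused whole. The fingers move at their own pace and stop on an object; FORCE is the grip in N (left out, the last holds). Time passes only in rows, so rows that do not move let the fingers close. It gives the time, the measured TCP pose, the force and the opening at its end, in the units of the state.
- get_obs(): the state, without advancing time (a new reading comes with each control period).
- imaging.camera(name): name is "side" or "top" or "wrist"; returns the picture (480x640x3 uint8, red, green, blue); there is no depth.
- imaging.camera_params(name): a dict with "camera_matrix" (3x3 intrinsics, pixels), "xyz" and "rotation" of the camera in the world. Camera axes: x right, y down, z forward; pixel columns grow to the right and rows downward; lengths in m; the calibration is good to about 2 mm. A picture is of the moment at which its call begins: read the wrist's pose just before it. camera_params takes no time and is no camera call; for the wrist camera it gives the pose at the moment of the call.
- robot.hand_in(): hands the job in, once; it reports no verdict.
Trained networks look in the newest picture that a camera, given by its name, has taken for a name from the list of things; names that differ only in an ending like _2 or _b are one class to them, and where a whole thing is asked for, a point or a joint stands for the part that bears it (a point fixed in the world has none). Each returns a list of dicts, best first, with "confidence" (0 to 1); they miss things now and then, are a little off and sometimes report something else, mostly with a low value. They report only what shows in the picture. A call takes as long as a camera call. They do not tell look-alikes from the thing itself.
- imaging.cut_out(camera, target): "pixels" (480x640 bool, what is visible of it) and "box" ([centre column, centre row, width, height] in pixels, round what is visible of it).
- imaging.tip_of(camera, target): "pixel" ([column, row] in pixels: a listed point, or the origin of a listed thing).
The state is a dict: "time": time; "q": joint angles; "joint_velocities": joint speeds; "joint_torque": joint torques, N m; "position": TCP position; "tool_rot": TCP orientation; "ft_force": force on the tool from outside, world axes, zero at the start; "moment": the same for the moment, N m; "grip_width": finger opening in m.
Only numpy, scipy, OpenCV 4.12 (cv2) and the standard library are available. Lean on these libraries where they do the work, as an engineer would, in place of code of your own. Each camera call takes 0.05 s, during which the arm holds its last target. There are 200 camera calls.

### The job

Finish the little slat tree on the craft counter: the long slat already hangs near the top of the post on its spring clip, the medium and short ones lie beside the stand. Press the long slat down past the clip onto the base, and thread and press the medium and the short one down after it, until all three are fully home below the clip, flat on one another with the longest at the bottom and the shortest on top, and roughly in line with the base plank. Leave the glue bottle, the jar and the dish where they are.

Things in the scene. Friction and masses are not known exactly. Their poses are not given: they have to be found in the camera images.
- stand: The fixed display stand: a white base plank 210 mm long (y), 64 mm wide (x), 20 mm thick, with an upright steel post 18 mm thick in its middle, 102 mm tall above the plank. Three slats stacked on the plank reach 54 mm above it, just below the spring clip. Origin at the centre of the plank's underside, on the post axis, at counter height; z up.
- post_tip (a point): The top end of the post, on its axis, 122 mm above the counter. The top 10 mm taper to 10 mm thick.
- clip (a point): Centre of the spring clip's lower end, on the post axis, 57 mm above the plank. Three thin sprung leaves slope out from the post (pivots 28 mm above this point) to a radius of 15 mm here. A threaded slat rests on them, underside about 74 mm above the plank; pressed straight down with 5 to 15 N, e.g. a fingertip on each side of the post, it folds them in and slides past.
- slat_long: A plain pale wooden slat, 190 mm long, 44 mm wide, 18 mm thick, with a 23 mm hole straight down through its middle. Origin in the centre of the hole at mid-thickness (9 mm above the underside); y along its length, x across its width, z up. At the start it hangs on the post, on the spring leaves, nearly in line with the plank. Its origin is 29 mm above the stand's origin when home.
- slat_medium: A plain pale wooden slat, 140 mm long, 44 mm wide, 18 mm thick, with a 23 mm hole straight down through its middle. Origin in the centre of the hole at mid-thickness (9 mm above the underside); y along its length, x across its width, z up. At the start it lies flat on the counter to one side of the stand. Its origin is 47 mm above the stand's origin when home.
- slat_short: A plain pale wooden slat, 90 mm long, 44 mm wide, 18 mm thick, with a 23 mm hole straight down through its middle. Origin in the centre of the hole at mid-thickness (9 mm above the underside); y along its length, x across its width, z up. At the start it lies flat on the counter to the other side of the stand. Its origin is 65 mm above the stand's origin when home.
- glue_bottle: A standing white glue bottle, 56 mm across, 150 mm tall, beyond the stand; bystander. Origin at the centre of its underside.
- jar: A low green glass jar with a metal lid, 64 mm across, 65 mm tall, between the robot and the stand; bystander. Origin at the centre of its underside.
- dish: A white ceramic dish, 110 mm across, 35 mm tall, beyond the stand; bystander. Origin at the centre of its underside.
Mind the look-alikes: they are no part of the job. Leave any grey look-alike of the slat_short alone. Of the things shaped like the stand, the white one is meant.

How it is judged:
At the end, for the whole second after the job is handed in: Long, medium and short slat are on the post within 6 mm of its axis, centres 29, 47 and 65 mm (each within 3 mm) above the stand's origin, so stacked on the plank below the clip, level within 0.08 rad, within 0.26 rad of the plank's direction, at rest (horizontal distance between each of slat_long, slat_medium, slat_short and stand below 0.006 m and z of slat_long in the frame of stand between 0.026 and 0.032 m and angle between each of slat_long, slat_medium, slat_short's own z axis and vertical below 0.08 rad and angle between the y axis of each of slat_long, slat_medium, slat_short and the y axis of stand, either way round below 0.26 rad and linear speed of each of slat_long, slat_medium, slat_short below 0.01 m/s and z of slat_medium in the frame of stand between 0.044 and 0.05 m and z of slat_short in the frame of stand between 0.062 and 0.068 m); the robot touches nothing.
It fails at once if the glue bottle is moved more than 25 mm or tipped over (distance of glue_bottle from where it was at the start of the episode above 0.025 m or angle between glue_bottle's own z axis and vertical above 0.4 rad).
It fails at once if the jar is moved more than 25 mm or tipped over (distance of jar from where it was at the start of the episode above 0.025 m or angle between jar's own z axis and vertical above 0.4 rad).
It fails at once if the dish is moved more than 25 mm or tipped over (distance of dish from where it was at the start of the episode above 0.025 m or angle between dish's own z axis and vertical above 0.4 rad).
It also fails if it takes over 72 s, if anything falls off the work surface, if the arm or the gripper's body presses on something with over 40 N, if the wrist force passes 120 N, or if a joint passes its speed limit or range.

## Working session

There is one attempt and no reset: what is moved stays moved. The work goes in short steps, Python scripts to look and compute and a shell command to move; the robot and the scene stay as the last step left them, time stands still between calls to the robot, and variables do not carry over. Pictures are saved under pics/ and viewed, about 8 in all and at most 12, crops included, and the job is handed in when it is done.

```bash
ls; mkdir -p pics; cat > h.py <<'E'
import numpy as np, cv2
from scipy.spatial.transform import Rotation as R
from rig import get_obs, imaging, robot
def K(c):
    p=imaging.camera_params(c); r=np.array(p["rotation"])
    r=R.from_quat(r).as_matrix() if r.size==4 else r
    return np.array(p["camera_matrix"]),np.array(p["xyz"]),r
def ground(c,px,z):
    k,t,r=K(c); d=r@np.linalg.solve(k,[px[0],px[1],1.]); return t+d*(z-t[2])/d[2]
def proj(c,P):
    k,t,r=K(c); v=k@(r.T@(np.array(P)-t)); return v[:2]/v[2]
def save(c,n):
    im=imaging.camera(c); cv2.imwrite(f"pics/{n}.png",im[:,:,::-1]); return im
def mask_pose(c,m,z):
    cs,_=cv2.findContours(m.astype(np.uint8),0,2); p=max(cs,key=cv2.contourArea)[:,0]
    g=np.array([ground(c,q,z)[:2] for q in p])*1000
    (cx,cy),(w,h),a=cv2.minAreaRect(g.astype(np.float32))
    if w>h: a+=90;
    return np.round([cx,cy,max(w,h),min(w,h),(a)%180],1)  # a: deg offset of long axis from world y (ccw)
E
cat > a.py <<'E'
from h import *
for c in("top","side"): save(c,c+"0")
for n,z in(("slat_short",.018),("slat_medium",.018),("slat_long",.112),("stand",.02),("glue_bottle",.15),("jar",.065),("dish",.035)):
    for d in imaging.cut_out("top",n): print(n,round(d["confidence"],2),np.round(d["box"]),mask_pose("top",d["pixels"],z))
for n,z in(("post_tip",.122),("slat_long",.103),("stand",0),("slat_medium",.009),("slat_short",.009)):
    for d in imaging.tip_of("top",n): print(n,round(d["confidence"],2),np.round(d["pixel"]),np.round(ground("top",d["pixel"],z)*1000))
o=get_obs();print(o["position"],o["tool_rot"],R.from_quat(o["tool_rot"]).as_matrix().round(2),o["time"])
for c in("top","side"): print(K(c)[1])
E
python3 a.py
```

```text
pics
slat_short 0.88 [211. 245.  43.  36.] [524.6 305.7  94.3  49.2  23.8]
slat_short 0.84 [154. 228.  47.  35.] [567.  436.   96.5  46.7 158.3]
slat_medium 0.77 [486. 274.  62.  46.] [ 453.1 -314.8  144.4   48.2   23.1]
slat_long 0.88 [330. 208.  91.  36.] [597.4  37.6 187.5  46.9   9.2]
stand 0.95 [328. 218.  93.  33.] [574.4  39.3 214.5  63.2 176. ]
stand 0.85 [281. 318.  97.  63.] [356.4 155.2 212.3  64.4  22. ]
glue_bottle 0.84 [250. 147.  32.  32.] [721.7 206.1  70.5  53.2 126. ]
jar 0.93 [371. 300.  29.  28.] [398.9 -43.3  61.   60.6 179. ]
dish 0.64 [439. 125.  50.  46.] [ 787.8 -213.3  107.8  107.    89.3]
dish 0.54 [329. 218.  96.  30.] [573.2  39.3 207.3  55.7 176.7]
post_tip 0.87 [330. 205.] [603.  38. 122.]
post_tip 0.59 [277. 326.] [354. 151. 122.]
slat_long 0.67 [329. 207.] [600.  39. 103.]
stand 0.96 [282. 317.] [359. 149.   0.]
stand 0.69 [327. 213.] [594.  42.   0.]
stand 0.64 [246. 154.] [734. 227.   0.]
slat_medium 0.86 [488. 273.] [ 451. -323.    9.]
slat_short 0.72 [214. 244.] [528. 301.   9.]
slat_short 0.71 [155. 228.] [565. 434.   9.]
[ 0.21011467 -0.588627    0.22259682] [-0.69673952 -0.12057621  0.69674744 -0.12065829] [[ 0.    0.34 -0.94]
 [-0.   -0.94 -0.34]
 [-1.    0.    0.  ]] 0.7
[0.49779861 0.0646547  1.28491731]
[-0.01829576 -0.59475684  1.18209687]
```

View pics/top0.png

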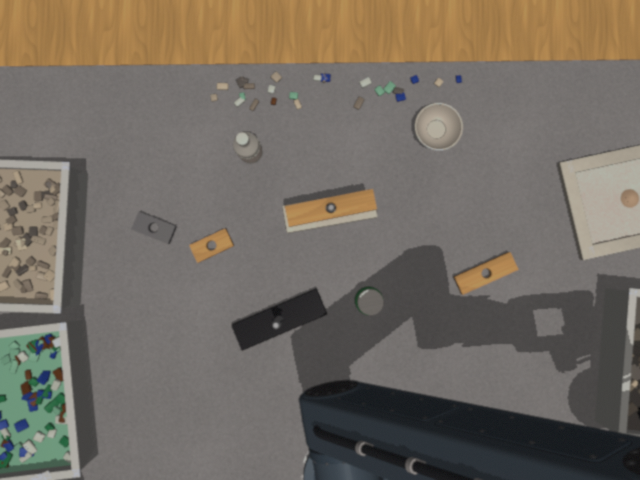

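View pics/side0.png

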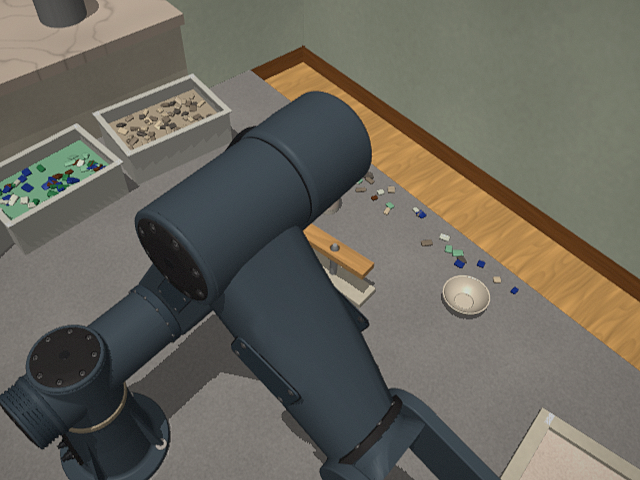

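The top view shows the white stand with the long slat at about (330,208), the wooden short slat at (211,245) and its grey look-alike at (154,228). The medium slat is at (487,273) and the black look-alike stand is at (280,318). In the side view the arm hides most of the scene, and the long slat shows hanging at (340,250). I'll press the long slat first.

```bash
cat > go.py <<'E'
from h import *
import sys
# usage: go.py x y z yaw  (mm, deg; yaw = world direction of tool y); prints turn (tool axes, deg), shift in turned tool axes
x,y,z,a=map(float,sys.argv[1:5]); o=get_obs(); M=R.from_quat(o["tool_rot"]).as_matrix()
a=np.radians(a); Y=[np.cos(a),np.sin(a),0]; X=[0,0,-1]; T=np.c_[X,Y,np.cross(X,Y)]
p=np.array(o["position"])*1000; g=np.array([x,y,z])
print("t",round(o["time"],2),"p",p.round(1),"yaw",np.degrees(np.arctan2(M[1,1],M[0,1])).round(1),"F",np.round(o["ft_force"],1),"w",round(o["grip_width"]*1000,1))
print("turn",np.degrees(R.from_matrix(M.T@T).as_rotvec()).round(1),"shift after turn",(T.T@(g-p)).round(1),"shift now",(M.T@(g-p)).round(1))
E
python3 go.py 600 40 230 -80.5
```

```text
t 0.7 p [ 210.1 -588.6  222.6] yaw -70.4 F [-0.7  0.9 -0.3] w 86.8
turn [10.1  0.  -0. ] shift after turn [  -7.4 -555.7 -488.3] shift now [  -7.5 -461.  -578.5]
```

```bash
python3 -m inch '[[40,[0,0,0],[10.1,0,0]],[40,[0,-46,-40],[0,0,0]],[40,[0,-46,-40],[0,0,0]],[40,[0,-46,-40],[0,0,0]],[40,[0,-46,-40],[0,0,0]],[40,[0,-46,-40],[0,0,0]],[40,[0,-46,-40],[0,0,0]],[40,[0,-46,-40],[0,0,0]],[40,[0,-46,-40],[0,0,0]],[40,[0,-46,-40],[0,0,0]],[40,[0,-46,-40],[0,0,0]],[40,[0,-46,-40],[0,0,0]]]'; python3 go.py 600 40 230 -80.5
```

```text
time: 2.2
position: [0.5754, -0.0127, 0.2229]
tool_rot: [0.708, 0.049, -0.702, 0.057]
ft_force: [0.9, -0.7, 0.7]
grip_width: 0.0399
t 2.2 p [575.4 -12.7 222.9] yaw -81.4 F [ 0.9 -0.7  0.7] w 39.9
turn [-0.9 -0.4 -0.7] shift after turn [ -7.1 -47.9 -33. ] shift now [ -7.5 -48.3 -32.3]
```

```bash
python3 -m inch '[[40,[-7,-48,-33],[-0.9,-0.4,-0.7]],[40,[0,0,0],[0,0,0]]]'; cat > b.py <<'E'
from h import *
import sys
save("wrist",sys.argv[1]); print("cam",K("wrist")[1].round(3))
for n,z,zo in(("slat_long",.112,.103),("stand",.02,0),("post_tip",.122,.122)):
    for d in imaging.cut_out("wrist",n): print(n,round(d["confidence"],2),np.round(d["box"]),mask_pose("wrist",d["pixels"],z))
    for d in imaging.tip_of("wrist",n): print(" o",round(d["confidence"],2),np.round(d["pixel"]),np.round(ground("wrist",d["pixel"],zo)*1000,1))
E
python3 b.py w1; python3 go.py 600 40 230 -80.5
```

```text
time: 2.45
position: [0.6035, 0.0456, 0.2298]
tool_rot: [0.706, 0.061, -0.703, 0.061]
ft_force: [0.5, -0.4, -0.1]
grip_width: 0.0397
cam [0.68  0.058 0.391]
slat_long 0.62 [333. 242. 239.  61.] [598.8  33.3 189.7  48.1  10.1]
slat_long 0.35 [130.  38. 143.  72.] [720.8 194.9  91.7  45.3   9.6]
 o 0.76 [332. 241.] [597.6  32.5 103. ]
 o 0.23 [592. 378.] [ 506.8 -228.7  103. ]
stand 0.85 [272. 380.  36.  30.] [390.9  68.2  46.6  45.4  99.5]
stand 0.79 [330. 221. 202.  73.] [616.1  34.4 207.9  29.1   9.5]
stand 0.59 [607.  69.  64. 132.] [ 773.  -202.2  112.8   56.9  113.6]
 o 0.82 [328. 214.] [598.1  33.6   0. ]
post_tip 0.86 [331. 222. 202.  74.] [633.8  39.6 150.6  21.9   9.4]
post_tip 0.84 [273. 380.  37.  40.] [470.4  63.3  33.8  31.1  99.4]
t 2.8 p [601.   40.4 229.2] yaw -80.6 F [-0.3 -0.6  0.7] w 40.1
turn [-0.1  0.   0. ] shift after turn [-0.8  0.2  1. ] shift now [-0.8  0.2  1. ]
```

View pics/w1.png

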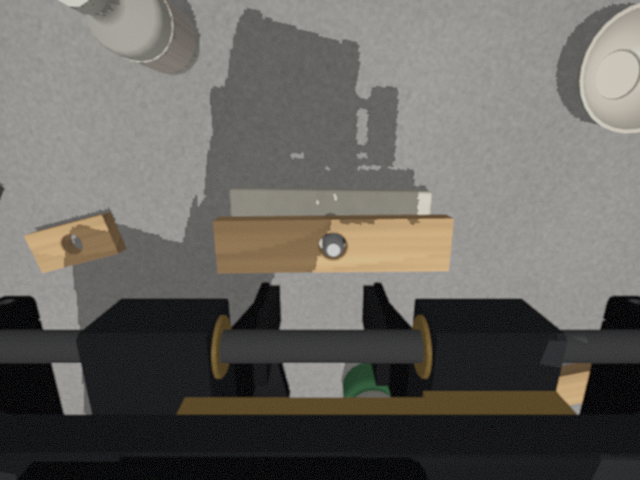

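The wrist view shows the hanging slat at (333,243) with the post tip in its hole. The arm was still settling during that shot, so I'll measure again now that it's still.

```bash
python3 b.py w2; python3 - <<'E'
from h import *
im=cv2.imread("pics/w2.png"); 
print(proj("wrist",[.6,.038,.122]), K("wrist")[2].round(3).tolist())
cv2.imwrite("pics/w2c.png",cv2.resize(im[190:300,200:470],None,fx=3,fy=3))
E
```

```text
cam [0.679 0.054 0.391]
slat_long 0.73 [ 69. 244. 100.  59.] [566.8 239.3  76.2  33.8  24.1]
slat_long 0.58 [329. 238. 242.  62.] [601.3  36.8 190.3  47.7  10.4]
 o 0.84 [326. 236.] [601.3  38.  103. ]
stand 0.8 [271. 380.  35.  31.] [391.5  70.2  46.6  41.9  99.5]
stand 0.58 [327. 217. 205.  71.] [620.3  39.7 209.4  28.9   9.4]
 o 0.83 [324. 211.] [602.2  39.2   0. ]
 o 0.6 [365. 380.] [396.2 -47.8   0. ]
post_tip 0.98 [272. 380.  36.  37.] [470.5  65.1  34.9  30.   98. ]
post_tip 0.76 [325. 219. 204.  72.] [636.5  44.9 151.8  21.3  10.2]
 o 0.63 [323. 244.] [600.4  40.9 122. ]
[326.59210584 244.91876641] [[0.165, -0.945, -0.282], [-0.986, -0.158, -0.047], [-0.001, 0.286, -0.958]]
```

View pics/w2c.png

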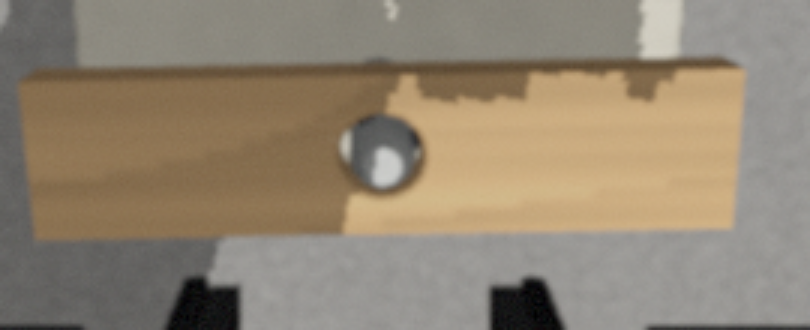

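```bash
python3 go.py 600 38 125 -80.5; python3 -m inch '[[40,[0,2.2,1],[0,0,0]],[40,[50,0,0],[0,0,0]],[40,[48,0,0],[0,0,0]],[40,[4,0,0],[0,0,0]],[40,[0,0,0],[0,0,0]]]'; python3 go.py 600 38 68 -80.5
```

```text
t 3.15 p [601.5  41.6 229.3] yaw -80.5 F [ 0.5  0.  -0.3] w 39.6
turn [0. 0. 0.] shift after turn [104.3   3.3   2.1] shift now [104.3   3.3   2.1]
time: 3.78
position: [0.6041, 0.0384, 0.1281]
tool_rot: [0.707, 0.058, -0.702, 0.059]
ft_force: [1.3, -0.5, 0.4]
grip_width: 0.04
t 3.77 p [604.1  38.4 128.1] yaw -80.5 F [ 1.3 -0.5  0.4] w 40.0
turn [ 0.  -0.4 -0.1] shift after turn [60.1 -0.3  4.1] shift now [60.1 -0.4  4.5]
```

```bash
python3 -m inch '[[40,[4,0,4],[0,0,0]],[40,[6,0,0],[0,0,0]],[40,[6,0,0],[0,0,0]],[40,[6,0,0],[0,0,0]],[40,[6,0,0],[0,0,0]],[40,[6,0,0],[0,0,0]]]'; python3 go.py 600 38 68 -80.5
```

```text
time: 4.53
position: [0.6043, 0.0374, 0.0986]
tool_rot: [0.711, 0.057, -0.698, 0.06]
ft_force: [-0.2, 0.2, 3.6]
grip_width: 0.0398
t 4.53 p [604.3  37.4  98.6] yaw -80.5 F [-0.2  0.2  3.6] w 39.8
turn [ 0.  -1.  -0.3] shift after turn [30.6 -1.3  4.2] shift now [30.5 -1.5  4.7]
```

```bash
python3 -m inch '[[40,[6,0,2],[0,-1,0]],[40,[6,0,2],[0,0,0]],[40,[6,0,0],[0,0,0]],[40,[6,0,0],[0,0,0]],[40,[6,0,0],[0,0,0]],[40,[6,0,0],[0,0,0]]]'; python3 go.py 600 38 68 -80.5
```

```text
time: 5.28
position: [0.5999, 0.0365, 0.0585]
tool_rot: [-0.704, -0.057, 0.705, -0.061]
ft_force: [-0.1, 0.5, 1.0]
grip_width: 0.0401
t 5.28 p [599.9  36.5  58.5] yaw -80.5 F [-0.1  0.5  1. ] w 40.1
turn [ 0.   0.1 -0.3] shift after turn [-9.5 -1.5 -0.3] shift now [-9.5 -1.4 -0.3]
```

```bash
python3 -m inch '[[40,[-30,0,0],[0,0,0]],[40,[-60,0,0],[0,0,0]],[40,[-60,0,0],[0,0,0]],[40,[-20,0,0],[0,0,0]],[40,[0,0,0],[0,0,0]],[40,[0,0,0],[0,0,0]]]'; python3 - <<'E'
from h import *
save("wrist","w3")
for d in imaging.cut_out("wrist","slat_long"): print(round(d["confidence"],2),np.round(d["box"]),mask_pose("wrist",d["pixels"],.038))
E
python3 go.py 455 -314 230 23
```

```text
time: 6.02
position: [0.5979, 0.0373, 0.2281]
tool_rot: [-0.701, -0.057, 0.709, -0.06]
ft_force: [-0.3, 0.1, -0.2]
grip_width: 0.0399
0.69 [323. 210. 197.  52.] [602.9  37.3 190.4  48.4  10.8]
t 6.12 p [597.7  37.3 227.7] yaw -80.5 F [-0.7 -0.5  0.2] w 39.9
turn [-103.5    0.6    0.6] shift after turn [  -2.3 -268.6  267.6] shift now [  0.8 322.9 198.8]
```

View pics/w3.png

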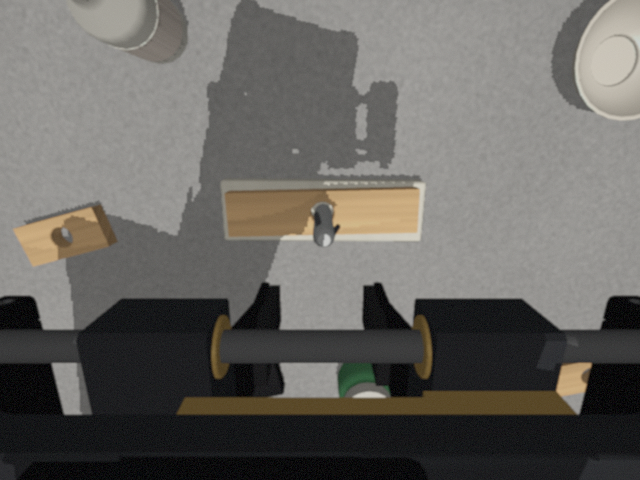

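The long slat is home on the plank: it measures 190 mm at z = 38 mm and sits around the post at (323,212). Next is the medium slat.

```bash
python3 -c "
from h import *
print(ground('wrist',(325,240),.122))"; python3 -m inch '[[85,[0,0,0],[-10.5,0,0]],[85,[0,0,0],[-10.5,0,0]],[85,[0,0,0],[-10.5,0,0]],[85,[0,0,0],[-10.5,0,0]],[85,[0,0,0],[-10.5,0,0]],[85,[0,0,0],[-10.5,0,0]],[85,[0,0,0],[-10.5,0,0]],[85,[0,0,0],[-10.5,0,0]],[85,[0,0,0],[-10.5,0,0]],[85,[0,0,0],[-9,0,0]]]'; python3 go.py 455 -314 200 23
```

```text
[0.59916432 0.03528065 0.122     ]
time: 7.38
position: [0.589, 0.0379, 0.2093]
tool_rot: [0.368, 0.612, -0.385, 0.585]
ft_force: [0.2, -1.1, 0.9]
grip_width: 0.0847
t 7.38 p [589.   37.9 209.3] yaw 25.6 F [ 0.2 -1.1  0.9] w 84.7
turn [ 2.6 -1.1  2.4] shift after turn [   9.3 -260.9  271.6] shift now [  15.4 -272.5  259.7]
```

```bash
python3 -m inch '[[85,[0,0,0],[2.6,-1.1,2.4]],[85,[1,-37,39],[0,0,0]],[85,[1,-37,39],[0,0,0]],[85,[1,-37,39],[0,0,0]],[85,[1,-37,39],[0,0,0]],[85,[1,-37,39],[0,0,0]],[85,[1,-37,39],[0,0,0]],[85,[1,-37,39],[0,0,0]],[85,[0,0,0],[0,0,0]],[85,[0,0,0],[0,0,0]]]'; python3 go.py 455 -314 200 23
cat > c.py <<'E'
from h import *
import sys
n=sys.argv[2]; save("wrist",sys.argv[1])
for d in imaging.cut_out("wrist",n): print(round(d["confidence"],2),np.round(d["box"]),mask_pose("wrist",d["pixels"],.018))
for d in imaging.tip_of("wrist",n): print(" o",round(d["confidence"],2),np.round(d["pixel"]),np.round(ground("wrist",d["pixel"],.009)*1000,1))
E
python3 c.py w4 slat_medium
```

```text
time: 8.62
position: [0.4488, -0.3217, 0.1864]
tool_rot: [0.39, 0.598, -0.39, 0.582]
ft_force: [-0.1, 1.2, -0.7]
grip_width: 0.085
t 8.62 p [ 448.8 -321.7  186.4] yaw 23.1 F [-0.1  1.2 -0.7] w 85.0
turn [ 0.1 -1.1  0.7] shift after turn [-13.6   8.7  -4.6] shift now [-13.6   8.6  -4.9]
0.87 [330. 222.  51. 147.] [ 453.9 -317.8  140.7   45.5   23. ]
 o 0.95 [328. 225.] [ 454.9 -318.8    9. ]
```

View pics/w4.png

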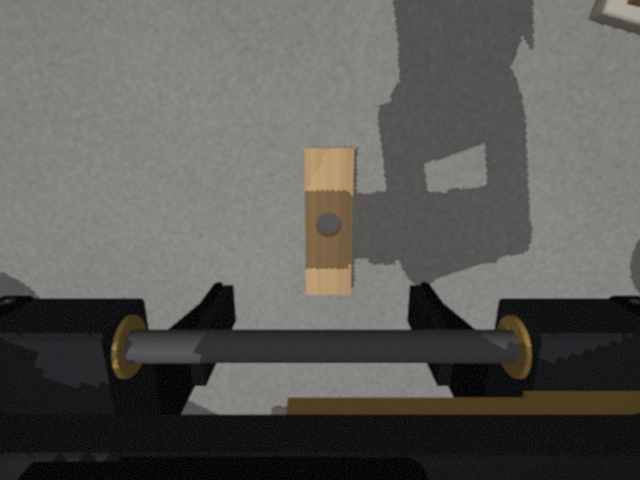

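The medium slat is at (329,224), with its centre at about (454,-318) mm and the jaws lined up across its width. I'll go down.

```bash
python3 -m inch '[[85,[0,5,-1],[0,-1.1,0.7]],[85,[50,0,0],[0,0,0]],[85,[50,0,0],[0,0,0]],[85,[30,0,0],[0,0,0]],[85,[0,0,0],[0,0,0]],[85,[0,0,0],[0,0,0]]]'; python3 go.py 454.4 -318.3 5 23
```

```text
time: 9.52
position: [0.4602, -0.314, 0.0576]
tool_rot: [0.386, 0.588, -0.387, 0.597]
ft_force: [0.4, -0.5, -0.1]
grip_width: 0.0851
t 9.53 p [ 460.2 -314.    57.6] yaw 23.8 F [ 0.4 -0.5 -0.1] w 85.1
turn [ 0.8  0.7 -0.4] shift after turn [52.6 -7.1  1.7] shift now [52.5 -7.4  1. ]
```

```bash
python3 -m inch '[[85,[20,-7,1.5],[0.8,0.7,-0.4]],[85,[20,0,0],[0,0,0]],[85,[10,0,0],[0,0,0]],[85,[0,0,0],[0,0,0]]]'; python3 go.py 454.4 -318.3 4 23
```

```text
time: 10.02
position: [0.4564, -0.3212, 0.0085]
tool_rot: [0.39, 0.587, -0.392, 0.592]
ft_force: [0.4, 0.8, 0.4]
grip_width: 0.085
t 10.03 p [ 456.4 -321.2    8.5] yaw 22.9 F [0.4 0.8 0.4] w 85.0
turn [-0.1  0.4 -0.1] shift after turn [ 4.5 -0.7 -3.5] shift now [ 4.5 -0.7 -3.5]
```

```bash
python3 -m inch '[[85,[5,-0.7,-3.5],[0,0.4,0]],[44,[0,0,0],[0,0,0]],[40,[0,0,0],[0,0,0]],[40,[0,0,0],[0,0,0]],[40,[0,0,0],[0,0,0]],[40,[0,0,0],[0,0,0]]]' 45; python3 go.py 454.4 -318.3 4 23
```

```text
time: 10.78
position: [0.4551, -0.3191, 0.0049]
tool_rot: [0.391, 0.588, -0.39, 0.591]
ft_force: [-0.3, -0.6, 0.3]
grip_width: 0.0443
t 10.78 p [ 455.1 -319.1    4.9] yaw 22.9 F [-0.3 -0.6  0.3] w 44.3
turn [-0.1  0.1 -0.1] shift after turn [ 0.9 -0.3 -1. ] shift now [ 0.9 -0.3 -1. ]
```

```bash
python3 -m inch '[[40,[-50,0,0],[0,0,0]],[40,[-60,0,0],[0,0,0]],[40,[-60,0,0],[0,0,0]],[40,[-20,0,0],[6.5,0,0]],[40,[0,0,0],[6.5,0,0]],[40,[0,0,0],[0,0,0]]]'; python3 go.py 600.2 36.5 180 10
```

```text
time: 11.52
position: [0.454, -0.3184, 0.1993]
tool_rot: [0.457, 0.54, -0.456, 0.54]
ft_force: [-0.3, 0.2, -0.7]
grip_width: 0.0437
t 11.53 p [ 454.  -318.4  199.3] yaw 9.6 F [-0.3  0.2 -0.7] w 43.7
turn [-0.4 -0.1 -0.1] shift after turn [  19.3  205.6 -324.1] shift now [  19.9  203.2 -325.6]
```

```bash
python3 -m inch '[[40,[0,29,-46.5],[0,0,0]],[40,[0,29,-46.5],[0,0,0]],[40,[0,29,-46.5],[0,0,0]],[40,[0,29,-46.5],[0,0,0]],[40,[0,29,-46.5],[0,0,0]],[40,[0,29,-46.5],[0,0,0]],[40,[0,28,-46],[0,0,0]],[40,[0,0,0],[0,0,0]],[40,[0,0,0],[0,0,0]]]'; python3 go.py 600.2 36.5 170 10
```

```text
time: 12.65
position: [0.5991, 0.0459, 0.1929]
tool_rot: [0.451, 0.546, -0.454, 0.54]
ft_force: [-1.1, -0.2, -0.2]
grip_width: 0.0436
t 12.65 p [599.1  45.9 192.9] yaw 10.4 F [-1.1 -0.2 -0.2] w 43.6
turn [ 0.4 -0.2  0.5] shift after turn [22.9 -0.5  9.5] shift now [22.9 -0.4  9.5]
```

```bash
python3 -m inch '[[40,[14,-0.5,9.5],[0.4,0,0.5]],[40,[12,0,0],[0,0,0]],[40,[0,0,0],[0,0,0]],[40,[0,0,0],[0,0,0]]]'; cat > d.py <<'E'
from h import *
import sys
save("wrist",sys.argv[1]); n=sys.argv[2]; o=get_obs(); p=np.array(o["position"])*1000;M=R.from_quat(o["tool_rot"]).as_matrix()
zc=p[2]/1000+.004
for c in("wrist","top"):
    if c=="top": save("top","t"+sys.argv[1])
    for d in imaging.tip_of(c,n): g=ground(c,d["pixel"],zc)*1000; print(c,"hole",round(d["confidence"],2),np.round(d["pixel"]),g.round(1),"in tool",(M.T@(g-p)).round(1))
    for d in imaging.cut_out(c,n): print(round(d["confidence"],2),mask_pose(c,d["pixels"],zc+.009))
    for d in imaging.tip_of(c,"post_tip"): print("tip",round(d["confidence"],2),np.round(d["pixel"]),np.round(ground(c,d["pixel"],.122)*1000,1))
E
python3 d.py w5 slat_medium; python3 go.py 600.2 36.5 135 10
```

```text
time: 13.15
position: [0.5986, 0.0328, 0.1654]
tool_rot: [0.456, 0.543, -0.455, 0.539]
ft_force: [0.3, 0.0, -1.4]
grip_width: 0.044
wrist hole 0.95 [318. 305.] [597.8  34.3 169.4] in tool [-4.  -0.5 -1.7]
0.61 [593.8  66.3  78.4  44.1   9.9]
0.49 [579.8  76.9  27.9  19.9  89.2]
0.3 [ 752.5 -180.5   95.5   88.7   88.7]
tip 0.68 [272. 325.] [355.8 160.6 122. ]
t 13.55 p [598.8  33.4 165.5] yaw 9.9 F [-0.5  0.7 -0.4] w 43.1
turn [-0.1 -0.2  0.1] shift after turn [30.5  2.  -2.8] shift now [30.5  2.  -2.6]
```

View pics/w5.png

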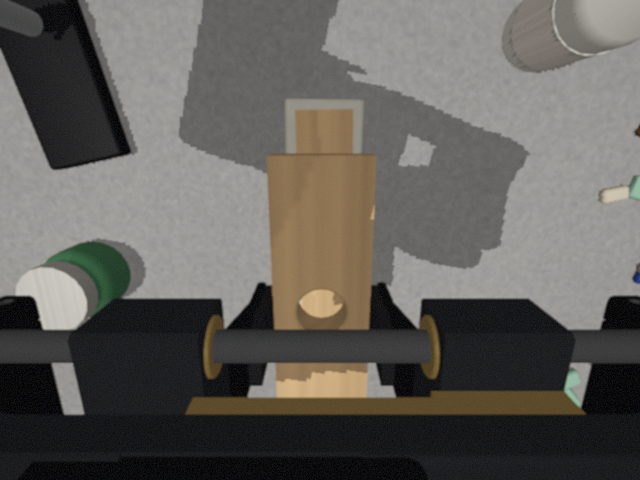

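The held slat's hole is at (321,303) and the slat lines up with the plank below it. I'll lower it onto the post.

```bash
python3 -m inch '[[40,[15,2,-2],[0,0,0]],[40,[14,0,0],[0,0,0]],[40,[3,0,0],[0,0,0]],[40,[0,0,0],[0,0,0]],[40,[0,0,0],[0,0,0]]]'; python3 go.py 600.8 35.5 131 10
```

```text
time: 14.18
position: [0.5998, 0.0364, 0.1302]
tool_rot: [0.455, 0.544, -0.455, 0.539]
ft_force: [-0.5, -0.8, -0.3]
grip_width: 0.0436
t 14.18 p [599.8  36.4 130.2] yaw 9.9 F [-0.5 -0.8 -0.3] w 43.6
turn [-0.1 -0.3  0.2] shift after turn [-0.8  0.8  1. ] shift now [-0.8  0.8  1. ]
```

```bash
python3 -m inch '[[40,[4,0.8,1],[0,-0.3,0.2]],[40,[6,0,0],[0,0,0]],[40,[6,0,0],[0,0,0]]]'; python3 go.py 600.8 35.5 100 10;  python3 -m inch '[[40,[6,0,0],[0,0,0]],[40,[5,0,0],[0,0,0]]]'; python3 go.py 600.8 35.5 100 10
```

```text
time: 14.55
position: [0.6014, 0.0353, 0.1145]
tool_rot: [0.455, 0.541, -0.455, 0.542]
ft_force: [-1.3, -0.0, 0.4]
grip_width: 0.0435
t 14.55 p [601.4  35.3 114.5] yaw 9.9 F [-1.3 -0.   0.4] w 43.5
turn [-0.1  0.1 -0.1] shift after turn [14.5 -0.6 -0.3] shift now [14.5 -0.6 -0.3]
time: 14.8
position: [0.6004, 0.0354, 0.1024]
tool_rot: [0.455, 0.541, -0.455, 0.542]
ft_force: [-3.1, -1.2, 4.0]
grip_width: 0.0436
t 14.8 p [600.4  35.4 102.4] yaw 9.9 F [-3.1 -1.2  4. ] w 43.6
turn [-0.1  0.   0. ] shift after turn [ 2.4  0.4 -0. ] shift now [ 2.4  0.4 -0. ]
```

Threaded, so I'll press it through the clip while gripped.

```bash
python3 -m inch '[[40,[6,0,0],[0,0,0]],[40,[6,0,0],[0,0,0]],[40,[6,0,0],[0,0,0]],[40,[6,0,0],[0,0,0]]]' 60; python3 -m inch '[[40,[6,0,0],[0,0,0]],[40,[6,0,0],[0,0,0]],[40,[6,0,0],[0,0,0]],[40,[0,0,0],[0,0,0]]]'; python3 go.py 600.8 35.5 58 10
```

```text
time: 15.3
position: [0.6008, 0.0349, 0.0782]
tool_rot: [0.455, 0.541, -0.455, 0.542]
ft_force: [-1.8, -0.7, 3.0]
grip_width: 0.0434
time: 15.8
position: [0.6009, 0.0352, 0.0571]
tool_rot: [0.455, 0.541, -0.455, 0.542]
ft_force: [0.2, 0.5, -0.4]
grip_width: 0.0434
t 15.8 p [600.9  35.2  57.1] yaw 9.9 F [ 0.2  0.5 -0.4] w 43.4
turn [-0.1  0.1 -0. ] shift after turn [-0.9 -0.  -0.3] shift now [-0.9 -0.  -0.3]
```

```bash
python3 -m inch '[[60,[0,0,0],[0,0,0]],[70,[0,0,0],[0,0,0]],[70,[0,0,0],[0,0,0]],[80,[-50,0,0],[0,0,0]],[80,[-60,0,0],[0,0,0]],[80,[-50,0,0],[0,0,0]],[80,[0,0,0],[0,0,0]],[80,[0,0,0],[0,0,0]]]'; python3 - <<'E'
from h import *
save("wrist","w6")
for n,z in(("slat_medium",.056),("slat_long",.038),("slat_short",.018)):
  for d in imaging.cut_out("wrist",n): print(n,round(d["confidence"],2),np.round(d["box"]),mask_pose("wrist",d["pixels"],z))
E
python3 go.py 526 303 200 23.5
```

```text
time: 16.8
position: [0.6014, 0.0354, 0.2217]
tool_rot: [0.455, 0.54, -0.455, 0.542]
ft_force: [-1.3, -0.2, -0.2]
grip_width: 0.0801
slat_medium 0.71 [318. 206.  68. 203.] [598.2  45.2 186.9  57.    9.1]
slat_medium 0.58 [319. 216.  53. 147.] [600.   37.8 140.7  45.8   9.8]
slat_long 0.89 [320. 211.  48. 191.] [585.5 118.7  43.6  24.2  99.9]
t 17.0 p [601.2  35.3 220.5] yaw 9.9 F [ 0.5 -0.  -0.8] w 80.2
turn [-13.6   0.    0. ] shift after turn [  20.5   37.8 -275.5] shift now [  20.3  -28.  -276.7]
```

View pics/w6.png

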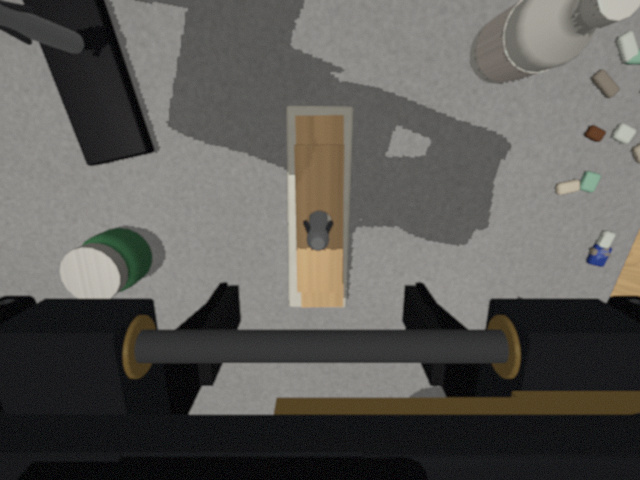

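The medium slat is home too: it measures 140.7 × 45.8 mm at z = 56 mm, at (319,216) on top of the long one. Next is the wooden short slat.

```bash
python3 -m inch '[[85,[0,0,0],[-7,0,0]],[85,[0,0,0],[-6.6,0,0]],[85,[2,7,-55],[0,0,0]],[85,[2,7,-55],[0,0,0]],[85,[2,7,-55],[0,0,0]],[85,[2,7,-55],[0,0,0]],[85,[2,7,-55],[0,0,0]],[85,[0,0,0],[0,0,0]],[85,[0,0,0],[0,0,0]],[85,[0,0,0],[0,0,0]]]'; python3 c.py w7 slat_short;python3 go.py 526 303 60 23.5
```

```text
time: 18.25
position: [0.5162, 0.3052, 0.1969]
tool_rot: [0.381, 0.597, -0.392, 0.586]
ft_force: [0.4, 0.5, -0.4]
grip_width: 0.0852
0.69 [439. 110. 111. 113.] [567.4 436.9  93.1  45.4 157.4]
0.58 [334. 223.  47.  91.] [525.7 307.3  91.   44.5  23.8]
 o 0.98 [334. 222.] [526.3 307.    9. ]
 o 0.84 [436. 111.] [568.1 438.5   9. ]
t 18.4 p [516.6 305.1 197.4] yaw 23.6 F [-0.5  0.6  0.8] w 85.0
turn [ 0.1 -0.2  1.2] shift after turn [137.4   7.8   5.6] shift now [137.2  10.7   6.3]
```

```bash
python3 -m inch '[[85,[20,9,2],[0,0,1.2]],[85,[50,0,0],[0,0,0]],[85,[50,0,0],[0,0,0]],[85,[20,0,0],[0,0,0]],[85,[0,0,0],[0,0,0]],[85,[0,0,0],[0,0,0]]]'; python3 go.py 526 307 5 23.8
```

```text
time: 19.15
position: [0.5323, 0.3035, 0.0571]
tool_rot: [0.393, 0.589, -0.386, 0.591]
ft_force: [-0.1, 1.1, -0.1]
grip_width: 0.0851
t 19.15 p [532.3 303.5  57.1] yaw 23.1 F [-0.1  1.1 -0.1] w 85.1
turn [-0.7 -0.2 -0.6] shift after turn [52.1 -4.3 -5.8] shift now [52.  -4.9 -5.5]
```

```bash
python3 -m inch '[[85,[20,-4.5,-5.5],[-0.7,-0.2,-0.6]],[85,[20,0,0],[0,0,0]],[85,[8,0,0],[0,0,0]],[85,[0,0,0],[0,0,0]],[85,[0,0,0],[0,0,0]]]'; python3 go.py 526 307 5 23.8
```

```text
time: 19.77
position: [0.5276, 0.3084, 0.0099]
tool_rot: [0.387, 0.592, -0.384, 0.594]
ft_force: [1.1, 0.3, -0.4]
grip_width: 0.0846
t 19.77 p [527.6 308.4   9.9] yaw 23.9 F [ 1.1  0.3 -0.4] w 84.6
turn [ 0.1  0.  -0.3] shift after turn [ 4.9 -2.1  0.7] shift now [ 4.9 -2.1  0.7]
```

```bash
python3 -m inch '[[85,[4.5,-2,0.7],[0,0,0]],[44,[0,0,0],[0,0,0]],[40,[0,0,0],[0,0,0]],[40,[0,0,0],[0,0,0]],[40,[0,0,0],[0,0,0]],[40,[0,0,0],[0,0,0]]]' 60; python3 go.py 526 307 5 23.8;  python3 -m inch '[[40,[-50,0,0],[0,0,0]],[40,[-60,0,0],[0,0,0]],[40,[-60,0,0],[0,0,0]],[40,[-10,0,0],[7,0,0]],[40,[0,0,0],[6.9,0,0]],[40,[0,0,0],[0,0,0]]]'; python3 go.py 601 35.5 180 10
```

```text
time: 20.52
position: [0.5269, 0.3072, 0.0067]
tool_rot: [0.388, 0.591, -0.383, 0.595]
ft_force: [0.5, -0.4, -0.1]
grip_width: 0.0446
t 20.52 p [526.9 307.2   6.7] yaw 23.9 F [ 0.5 -0.4 -0.1] w 44.6
turn [ 0.1  0.1 -0.4] shift after turn [ 1.7 -0.9 -0.2] shift now [ 1.6 -0.9 -0.2]
time: 21.28
position: [0.5253, 0.3066, 0.1912]
tool_rot: [0.458, 0.539, -0.454, 0.541]
ft_force: [0.4, -0.3, -0.8]
grip_width: 0.0433
t 21.27 p [525.3 306.6 191.2] yaw 9.7 F [ 0.4 -0.3 -0.8] w 43.3
turn [-0.3 -0.  -0.3] shift after turn [ 11.2  27.5 280.2] shift now [ 11.2  29.1 280. ]
```

```bash
python3 -m inch '[[40,[1,5.6,55],[0,0,0]],[40,[1,5.6,55],[0,0,0]],[40,[1,5.6,55],[0,0,0]],[40,[1,5.6,55],[0,0,0]],[40,[1,5.6,55],[0,0,0]],[40,[0,0,0],[0,0,0]],[40,[0,0,0],[0,0,0]],[40,[0,0,0],[0,0,0]]]'; python3 go.py 601 35.5 165 10
```

```text
time: 22.28
position: [0.6003, 0.0354, 0.1815]
tool_rot: [0.451, 0.546, -0.45, 0.544]
ft_force: [-0.1, -0.3, -0.3]
grip_width: 0.0432
t 22.27 p [600.3  35.4 181.5] yaw 10.8 F [-0.1 -0.3 -0.3] w 43.2
turn [ 0.8 -0.2  0.1] shift after turn [16.5  0.7  0. ] shift now [16.5  0.7  0.1]
```

```bash
python3 -m inch '[[40,[16,0.5,0],[0.8,-0.2,0]],[40,[0,0,0],[0,0,0]],[40,[0,0,0],[0,0,0]]]'; python3 - <<'E'
from h import *
o=get_obs(); p=np.array(o["position"])*1000; M=R.from_quat(o["tool_rot"]).as_matrix(); save("wrist","w8")
for d in imaging.tip_of("wrist","slat_short"): g=ground("wrist",d["pixel"],p[2]/1000+.0025)*1000; print(round(d["confidence"],2),d["pixel"],g.round(1),(M.T@(g-p)).round(1))
E
python3 go.py 601 35.5 131 10
```

```text
time: 22.65
position: [0.5995, 0.0389, 0.1639]
tool_rot: [0.453, 0.543, -0.454, 0.542]
ft_force: [0.4, -0.4, -0.1]
grip_width: 0.0435
0.81 [320.6, 308.4] [599.9  37.8 166.4] [-2.5  0.2  1.1]
t 22.75 p [599.4  38.6 164. ] yaw 10.2 F [-0.1 -0.9 -0.6] w 43.1
turn [ 0.2 -0.   0.2] shift after turn [33.   1.   3.4] shift now [32.9  1.1  3.4]
```

```bash
python3 -m inch '[[40,[15,0.6,1.3],[0.2,0,0.2]],[40,[14,0,0],[0,0,0]],[40,[2,0,0],[0,0,0]],[40,[0,0,0],[0,0,0]],[40,[0,0,0],[0,0,0]]]'; python3 go.py 600.2 37.4 120 10
```

```text
time: 23.38
position: [0.6003, 0.0371, 0.1305]
tool_rot: [0.455, 0.542, -0.454, 0.542]
ft_force: [0.6, -0.4, -0.5]
grip_width: 0.0433
t 23.38 p [600.3  37.1 130.5] yaw 10.0 F [ 0.6 -0.4 -0.5] w 43.3
turn [-0. -0. -0.] shift after turn [10.5 -0.  -0.3] shift now [10.5 -0.  -0.3]
```

```bash
python3 -m inch '[[40,[5,0,0],[0,0,0]],[40,[6,0,0],[0,0,0]],[40,[6,0,0],[0,0,0]]]'; python3 go.py 600.2 37.4 62.7 10;  python3 -m inch '[[40,[6,0,0],[0,0,0]],[40,[5,0,0],[0,0,0]]]'; python3 go.py 600.2 37.4 62.7 10
```

```text
time: 23.75
position: [0.601, 0.037, 0.1136]
tool_rot: [0.455, 0.541, -0.454, 0.542]
ft_force: [-0.4, 0.1, 0.2]
grip_width: 0.0434
t 23.75 p [601.   37.  113.6] yaw 10.0 F [-0.4  0.1  0.2] w 43.4
turn [-0.   0.  -0.2] shift after turn [50.9 -0.7 -0.5] shift now [50.9 -0.9 -0.5]
time: 24.0
position: [0.5996, 0.0371, 0.1016]
tool_rot: [0.454, 0.542, -0.455, 0.541]
ft_force: [-3.4, -2.6, 4.5]
grip_width: 0.0431
t 24.0 p [599.6  37.1 101.6] yaw 10.0 F [-3.4 -2.6  4.5] w 43.1
turn [ 0. -0.  0.] shift after turn [38.9  0.6 -0.2] shift now [38.9  0.6 -0.2]
```

Threaded. I'll press it home.

```bash
python3 -m inch '[[40,[6,0,0],[0,0,0]],[40,[6,0,0],[0,0,0]],[40,[6,0,0],[0,0,0]],[40,[6,0,0],[0,0,0]]]'; python3 -m inch '[[40,[6,0,0],[0,0,0]],[40,[5,0,0],[0,0,0]],[40,[4,0,0],[0,0,0]]]';python3 go.py 600.2 37.4 62.7 10; python3 -m inch '[[40,[3,0,0],[0,0,0]],[40,[2,0,0],[0,0,0]]]'; python3 go.py 600.2 37.4 62.7 10
```

```text
time: 24.5
position: [0.6004, 0.0368, 0.0773]
tool_rot: [0.455, 0.541, -0.454, 0.542]
ft_force: [-1.1, 0.3, 3.1]
grip_width: 0.0432
time: 24.88
position: [0.6004, 0.037, 0.0625]
tool_rot: [0.455, 0.541, -0.454, 0.542]
ft_force: [-9.8, 0.3, 38.9]
grip_width: 0.0436
t 24.88 p [600.4  37.   62.5] yaw 10.0 F [-9.8  0.3 38.9] w 43.6
turn [-0.   0.  -0.1] shift after turn [-0.2 -0.1 -0.5] shift now [-0.2 -0.1 -0.5]
time: 25.12
position: [0.6005, 0.037, 0.0627]
tool_rot: [0.455, 0.541, -0.454, 0.542]
ft_force: [-3.9, -0.9, 9.4]
grip_width: 0.0433
t 25.12 p [600.5  37.   62.7] yaw 10.0 F [-3.9 -0.9  9.4] w 43.3
turn [ 0.   0.  -0.1] shift after turn [ 0.  -0.2 -0.5] shift now [ 0.  -0.2 -0.5]
```

Bottomed out at the expected height. I'll release, retreat upward and look.

```bash
python3 -m inch '[[55,[0,0,0],[0,0,0]],[65,[0,0,0],[0,0,0]],[65,[0,0,0],[0,0,0]],[70,[-30,0,0],[0,0,0]],[70,[-60,0,0],[0,0,0]],[70,[-60,0,0],[0,0,0]],[70,[-10,0,0],[0,0,0]],[70,[0,0,0],[0,0,0]],[70,[0,0,0],[0,0,0]]]'; python3 - <<'E'
from h import *
im=save("wrist","w9")
for n,z in(("slat_short",.074),("slat_medium",.056),("slat_long",.038)):
  for d in imaging.cut_out("wrist",n): print(n,round(d["confidence"],2),np.round(d["box"]),mask_pose("wrist",d["pixels"],z))
cv2.imwrite("pics/w9c.png",cv2.resize(im[80:330,220:420,::-1],None,fx=2.4,fy=2.4))
# expected outlines if home, about post (600.2,37)
a=np.radians(9.9)
for L,z in((90,74),(140,56),(190,38)):
  print(L,[proj("wrist",[.6002-s*L/2000*np.sin(a),.037+s*L/2000*np.cos(a),z/1000]).round(1) for s in(1,-1)])
print(get_obs()["ft_force"])
E
```

```text
time: 26.25
position: [0.5995, 0.0372, 0.2208]
tool_rot: [0.454, 0.543, -0.455, 0.54]
ft_force: [0.3, -0.0, 0.1]
grip_width: 0.0701
slat_short 0.56 [322. 232.  51. 103.] [600.9  37.8  92.1  43.9  10. ]
slat_medium 0.88 [324. 220.  47. 146.] [590.4  94.2  43.4  25.  100. ]
slat_long 0.92 [324. 213.  48. 194.] [586.2 118.4  43.7  25.2 100. ]
90 [array([321.8, 178.8]), array([321.7, 278.3])]
140 [array([321.9, 147.5]), array([321.7, 295.1])]
190 [array([322. , 118.2]), array([321.7, 309.9])]
[-0.55068382 -0.16245128 -0.0337431 ]
```

View pics/w9c.png

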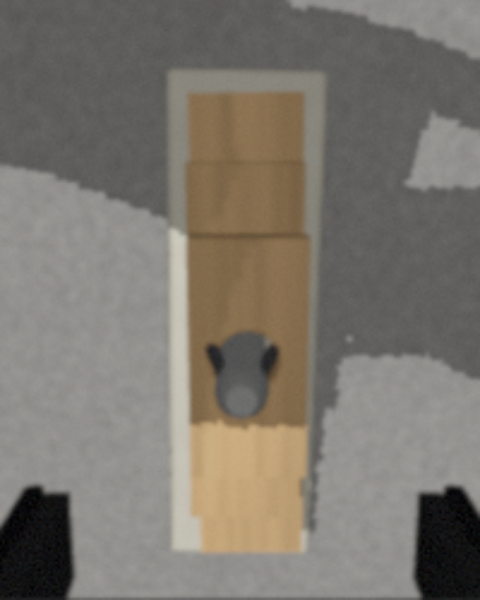

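All three far edges match the predicted home heights: rows 178, 147 and 119 against predictions of 178.8, 147.5 and 118.2. The clip leaves are spread open above the short slat, and the slats line up with the plank.

```bash
python3 -c "
from rig import robot; print(robot.hand_in())"
```

```text
the job is handed in; nothing more can be done
None
```

The slat tree is finished: all three slats are on the white stand's post below the clip, with the longest at the bottom and the shortest on top. The job was handed in at about 26 s of the 72 s allowed.

**How:** I pressed the long slat down past the clip with the fingertips on either side of the post. The medium and then the wooden short slat were gripped across their width, threaded onto the post and pressed through the clip in the grip.

**Last checks:**
- **Height:** in the final wrist picture the far ends of the slats were at rows 178, 147 and 119. Fully home predicts 178.8, 147.5 and 118.2.
- **Position and direction:** the short slat measured within about 1 mm of the estimated post axis. All three were at about 10°, roughly in line with the plank.
- **Clip and gripper:** the clip leaves were open above the short slat, and the gripper was clear with about zero force.

**Disagreements and limits:**
- The networks' outlines for the medium and long slats in that last picture covered only their visible ends, so I checked those two by their edges.
- The first wrist measurement was about 5 mm off because the arm was still settling, so I took it again.
- Pressing the short slat home peaked at about 39 N at the wrist as it bottomed out, against the 120 N wrist limit. That is close to the 40 N limit for the arm or gripper body, but the load went through the fingers.
- I did not re-measure the glue bottle, jar and dish at the end. No move went near them.

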